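# Finish tightening the vacuum pot lid crisscross

## Task

The lid of the vacuum pot was left half tightened: two opposite wing knobs are at the snug mark (the single line on the lid), the other two are still loose. First turn the two loose knobs clockwise to their single line and leave them there; then, in a second pass, turn all four clockwise to the stop at the double line in crisscross order: one knob, then the one opposite it, and only then the other two. Leave the things round the pot where they are.

Things in the scene. Friction and masses are not known exactly. Their poses are not given: they have to be found in the camera images.
- pot_lid (a point): Centre of the flat top of the vacuum pot's lid. The round metal pot is fixed to the bench; lid 260 mm across, its top 100 mm above the bench. A capped port (52 mm across, 26 mm high) is in its middle; two side handles reach 150 mm from the centre, 50 mm above the bench. The knobs stand 90 mm from this point, at 45 (a), 135 (b), 225 (c) and 315 degrees (d) anticlockwise from its x axis.
- grip_a (a point): Wing knob a, opposite c: black upright wing 16 mm thick, 26 mm high, 67 mm long (blunt end 32 mm from the turning axis, tapered nose 35 mm). Point: on the axis at the wing's half height, 33 mm above the lid; wing's underside 20 mm above the lid. x axis along the wing to the nose, y across its flat parallel faces (these end 11 mm past the axis on the nose side), z up.
- wing_a (a joint): Turn of wing knob a in rad, clockwise from above (tightening) counts up. 0 = nose straight outward from the lid's centre; 1.05 = nose at the single raised line on the lid (snug); 2.09 = nose at the double line, firm stop (tight). Friction 0.12 N m; stays where left, does not rise or sink. Starts at about the snug mark.
- grip_b (a point): Wing knob b, opposite d: black upright wing 16 mm thick, 26 mm high, 67 mm long (blunt end 32 mm from the turning axis, tapered nose 35 mm). Point: on the axis at the wing's half height, 33 mm above the lid; wing's underside 20 mm above the lid. x axis along the wing to the nose, y across its flat parallel faces (these end 11 mm past the axis on the nose side), z up.
- wing_b (a joint): Turn of wing knob b in rad, clockwise from above (tightening) counts up. 0 = nose straight outward from the lid's centre; 1.05 = nose at the single raised line on the lid (snug); 2.09 = nose at the double line, firm stop (tight). Friction 0.12 N m; stays where left, does not rise or sink. Starts loose, 0 to 0.35.
- grip_c (a point): Wing knob c, opposite a: black upright wing 16 mm thick, 26 mm high, 67 mm long (blunt end 32 mm from the turning axis, tapered nose 35 mm). Point: on the axis at the wing's half height, 33 mm above the lid; wing's underside 20 mm above the lid. x axis along the wing to the nose, y across its flat parallel faces (these end 11 mm past the axis on the nose side), z up.
- wing_c (a joint): Turn of wing knob c in rad, clockwise from above (tightening) counts up. 0 = nose straight outward from the lid's centre; 1.05 = nose at the single raised line on the lid (snug); 2.09 = nose at the double line, firm stop (tight). Friction 0.12 N m; stays where left, does not rise or sink. Starts at about the snug mark.
- grip_d (a point): Wing knob d, opposite b: black upright wing 16 mm thick, 26 mm high, 67 mm long (blunt end 32 mm from the turning axis, tapered nose 35 mm). Point: on the axis at the wing's half height, 33 mm above the lid; wing's underside 20 mm above the lid. x axis along the wing to the nose, y across its flat parallel faces (these end 11 mm past the axis on the nose side), z up.
- wing_d (a joint): Turn of wing knob d in rad, clockwise from above (tightening) counts up. 0 = nose straight outward from the lid's centre; 1.05 = nose at the single raised line on the lid (snug); 2.09 = nose at the double line, firm stop (tight). Friction 0.12 N m; stays where left, does not rise or sink. Starts loose, 0 to 0.35.
- cup_front: Bystander: small pale round resin cup, 54 mm across, 30 mm high, on the bench close to the near half of the pot. Origin at the centre of its underside.
- steel_cup_back: Bystander: steel cup with a coloured band, 64 mm across, 40 mm high, on the bench close to the far half of the pot. Origin at the centre of its underside.
- mouse: Bystander: computer mouse, 99 x 56 x 41 mm, left of the pot. Origin at the centre of its underside.
- tape: Bystander: roll of black tape lying flat, 80 mm across, 24 mm high, right of the pot. Origin at the centre of its underside.
- cup_right: Bystander: resin cup, 76 mm across, 40 mm high, near right of the pot. Origin at the centre of its underside.

How it is judged (in metres and radians):
On the way, in this order (a step that is already met when the one before it is completed fails the run):
1. all four knobs stand at the snug mark, none beyond it (0.8 to 1.4 rad) (value of joint wing_a between 0.8 and 1.4 rad and value of joint wing_b between 0.8 and 1.4 rad and value of joint wing_c between 0.8 and 1.4 rad and value of joint wing_d between 0.8 and 1.4 rad), for 0.1 s.
2. two opposite knobs are tight (beyond 1.85 rad) while the other two are still at the snug mark (below 1.4 rad) (((value of joint each of wing_a, wing_c above 1.85 rad and value of joint each of wing_b, wing_d below 1.4 rad) or (value of joint each of wing_b, wing_d above 1.85 rad and value of joint each of wing_a, wing_c below 1.4 rad))), for 0.1 s.
At the end, for the whole second after the job is handed in: All four wing knobs are tight: turned beyond 1.85 rad (within 14 degrees of the stop at the double line), and at rest (value of joint each of wing_a, wing_b, wing_c, wing_d above 1.85 rad and velocity of joint each of wing_a, wing_b, wing_c, wing_d below 0.05 rad/s); the robot touches nothing.
It fails at once if a knob is turned well beyond the snug mark (over 1.4 rad) while another is not yet snug (below 0.8 rad) (value of joint any of wing_a, wing_b, wing_c, wing_d above 1.4 rad and value of joint any of wing_a, wing_b, wing_c, wing_d below 0.8 rad).
It fails at once if two neighbouring knobs are turned beyond the snug mark (over 1.4 rad) before either opposite pair is fully tight (beyond 1.85 rad) ((value of joint each of wing_a, wing_b above 1.4 rad and value of joint each of wing_c, wing_d below 1.85 rad) or (value of joint each of wing_b, wing_c above 1.4 rad and value of joint each of wing_d, wing_a below 1.85 rad) or (value of joint each of wing_c, wing_d above 1.4 rad and value of joint each of wing_a, wing_b below 1.85 rad) or (value of joint each of wing_d, wing_a above 1.4 rad and value of joint each of wing_b, wing_c below 1.85 rad)).
It fails at once if a bystander is shifted by more than 40 mm (distance of any of cup_front, steel_cup_back, mouse, tape, cup_right from where it was at the start of the episode above 0.04 m).
It also fails if it takes over 72 s, if anything falls off the work surface, if the arm or the gripper's body presses on something with over 40 N, if the wrist force passes 120 N, or if a joint passes its speed limit or range.

## Robot

A 6-joint arm with a two-finger parallel gripper is mounted at the origin on a cart in front of the work surface, level with it; the furniture and walls round the work are solid. World frame = base frame: x ahead of the robot, y to its left, z up, the work surface at z = 0. Lengths are in mm, angles in rad, forces in N, time in s.
With the tool pointing down it reaches from about 350 to 875 mm from the base axis. Payload 4.2 kg.
Tool frame: the origin (TCP) lies at the very end of the fingers, on their centre line; the grasp point (between the pads) lies 19 mm behind it; z points along the fingers, y is the direction in which the jaws open and shut (so a half turn about z gives the same grasp; the last joint's range is limited). The gripper opens to 85 mm and grips with 20 to 120 N. Pads are 22 mm wide; open, the fingers measure 114 mm over their backs; the gripper's body (76 mm by 85 mm) begins 54 mm behind the grasp point. The pads swing forward as they close: fully open they stand 13 mm farther back than shut.
Start: joints at [1.361, 0.385, 0.008, 0, -1.194, -0.259], TCP at [282.351, 557.563, 231.312] pointing down, gripper open.
Joint ranges: [-3.14, 3.14], [-1.21, 2.06], [-1.07, 1.41], [-3.16, 2.05], [-2.99, -0.16], [-3.1, 3.1]. Speed limits (rad/s): [2.79, 2.79, 3.14, 3.14, 3.14, 3.14].

## Interface

Orientations are given as a unit quaternion [x, y, z, w].
In Python, from bench import arm, optics, job gives the robot as it stands.
- The arm moves only by the tool send_rows, never from a script. Its argument "steps" is a list that holds one entry, the list of rows, each a list of 5 numbers: the shift along the tool's x, y, z in cm, then the turn about the tool's z in rad, then the opening, from 0 (shut) to 1 (fully open). A call has 1 to 10 rows; each row shifts and turns the pose as measured when the row begins, along the tool's axes as they then stand; what a row does not reach is not made up. A row lasts 1/12 s, in which the tool goes at most 41.7 mm and 7.16 degrees, less where a joint would pass 70% of its speed; a pose out of reach is approached as far as the arm can. A call with a gripper value outside its range is refused whole. The fingers move at their own pace and stop on an object; the grip force is fixed at half the most. Time passes only in rows, so rows that do not move let the fingers close. It gives the time, the measured TCP pose, the force and the opening at its end, in the units of the state.
- arm.read_state(): the state, without advancing time (a new reading comes with each control period).
- optics.get_image(name): name is "scene" or "top"; returns (picture, depth): 400x640x3 uint8, blue, green, red; 400x640 float32, mm along the optical axis (not along the pixel's ray), 0 where there is no reading.
- optics.get_calibration(name): a dict with "K" (3x3 intrinsics, pixels), "rvec" (rotation vector, rad) and "tvec" (3), from world to camera coordinates, as OpenCV has them. Camera axes: x right, y down, z forward; pixel columns grow to the right and rows downward; lengths in mm; the calibration is good to about 2 mm. A picture is of the moment at which its call begins. get_calibration takes no time and is no camera call.
- job.job_done(): hands the job in, once; it reports no verdict.
The state is a dict: "clock": time; "joints": joint angles; "joint_vel": joint speeds; "joint_efforts": joint torques, N m; "position": TCP position; "ee_rot": TCP orientation; "contact_force": force on the tool from outside, world axes, zero at the start; "wrist_torque": the same for the moment, N m; "gripper_width": finger opening in mm.
Only numpy, scipy, OpenCV 4.12 (cv2) and the standard library are available. Lean on these libraries where they do the work, as an engineer would, in place of code of your own. Each camera call takes 0.05 s, during which the arm holds its last target. There are 200 camera calls.

## Working session

There is one attempt and no reset: what is moved stays moved. The work goes in short steps, Python scripts to look and compute and a tool call to move; the robot and the scene stay as the last step left them, time stands still between calls to the robot, and variables do not carry over. Pictures are saved under pics/ and viewed, about 8 in all and at most 12, crops included, and the job is handed in when it is done.

Besides the shell and the picture viewer there is one more tool, called in YAML: its name, and indented under it one key for each argument. send_rows: Moves the arm, as the interface text tells. Its arguments: {"type":"object","properties":{"steps":{"type":"array","items":{"type":"array","items":{"type":"array","items":{"type":"number"}}}}},"required":["steps"]}

```bash
mkdir -p pics; ls
python3 - <<'E'
from bench import arm, optics
import cv2
print(arm.read_state())
for n in ("top","scene"):
    im,d=optics.get_image(n); cv2.imwrite(f"pics/{n}0.png",im)
    import numpy as np; np.save(f"{n}0.npy",d)
    c=optics.get_calibration(n); print(n,c)
E
```

```text
pics
{'clock': 0.0, 'joints': array([ 1.36059180e+00,  3.85549842e-01,  6.63748373e-03, -4.68541226e-04,
       -1.19399407e+00, -2.58628505e-01]), 'joint_vel': array([-4.82701704e-05, -9.82659000e-05, -1.45301119e-03,  2.25938913e-04,
       -7.63822906e-04,  1.75997924e-03]), 'joint_efforts': array([-2.30568830e-04, -3.92299283e+01,  1.88397145e+01,  4.18612272e+00,
       -4.67037375e-03,  3.11870876e-07]), 'position': array([282.11657075, 557.06147813, 230.23471292]), 'ee_rot': array([ 9.72629392e-01, -2.32359431e-01, -1.92138323e-04,  1.06001302e-03]), 'contact_force': array([0.41886836, 0.38204113, 0.02998814]), 'wrist_torque': array([0.04521573, 0.03330279, 0.04651587]), 'gripper_width': 85.23380203041083}
top {'K': array([[450.82557166,   0.        , 325.47305969],
       [  0.        , 450.82557166, 194.19957328],
       [  0.        ,   0.        ,   1.        ]]), 'rvec': array([ 2.12867494, -2.16579387,  0.12715508]), 'tvec': array([   8.67051547,  532.3932707 , 1327.15703829])}
scene {'K': array([[417.6698667 ,   0.        , 314.4981977 ],
       [  0.        , 417.6698667 , 199.33316605],
       [  0.        ,   0.        ,   1.        ]]), 'rvec': array([ 2.30727883, -0.79774072,  0.30094265]), 'tvec': array([-442.84021894,  304.74796352, 1032.59230284])}
```

View pics/top0.png

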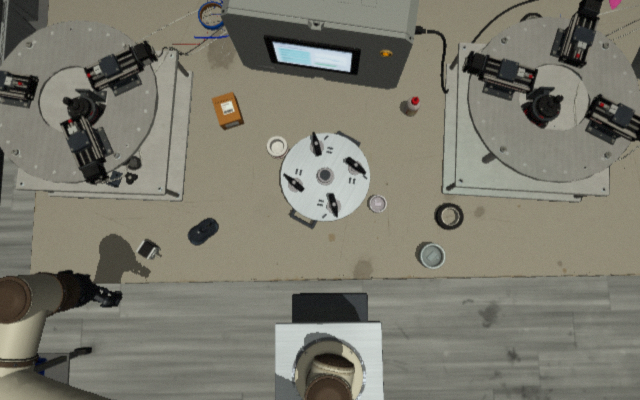

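View pics/scene0.png

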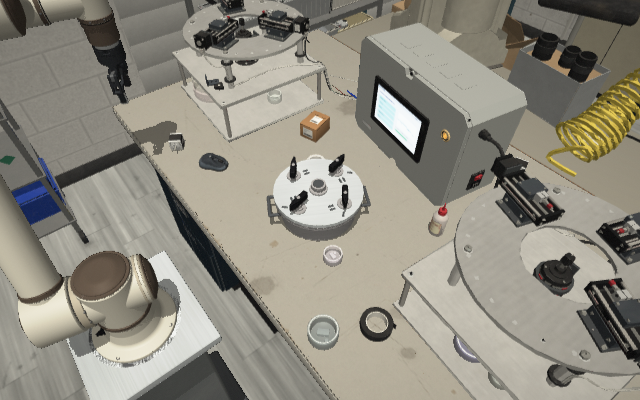

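The top view shows the lid at about (325,176), with black wings near (316,143), (355,166), (334,206) and (294,184). The rest of the bench round the pot is clear up to the bystanders. Next I'll measure the wings.

```bash
cat > h.py <<'E'
import numpy as np, cv2
from bench import arm, optics
def ray(n,px,z):
    c=optics.get_calibration(n);R=cv2.Rodrigues(c["rvec"])[0];t=c["tvec"]
    px=np.atleast_2d(np.float64(px));d=np.c_[px,np.ones(len(px))]@np.linalg.inv(c["K"]).T@R
    o=-R.T@t; return o+d*((z-o[2])/d[:,2])[:,None]
def wings(im,cen=(325,176),thr=60):
    m=(im.max(2)<thr).astype(np.uint8); yy,xx=np.mgrid[:400,:640]
    m[np.hypot(xx-cen[0],yy-cen[1])>44]=0; m[np.hypot(xx-cen[0],yy-cen[1])<13]=0
    n,l,s,c=cv2.connectedComponentsWithStats(m)
    out=[]
    for i in range(1,n):
        if s[i,4]<25: continue
        p=ray("top",np.argwhere(l==i)[:,::-1],146)[:,:2]
        mu=p.mean(0);w,v=np.linalg.eigh(np.cov((p-mu).T));q=(p-mu)@v[:,1]
        out.append((s[i,4],mu,np.degrees(np.arctan2(v[1,1],v[0,1])),q.min(),q.max(),2*np.sqrt(3*w[0])))
    return out
E
python3 - <<'E'
from h import *
im=cv2.imread("pics/top0.png");d=np.load("top0.npy")
for o in wings(im): print(o)
# lid circle
hsv=cv2.cvtColor(im,cv2.COLOR_BGR2HSV)
m=((hsv[...,1]<25)&(hsv[...,2]>120)).astype(np.uint8); yy,xx=np.mgrid[:400,:640]; m[np.hypot(xx-325,yy-176)>52]=0
cs=cv2.findContours(m,0,2)[0];c=max(cs,key=cv2.contourArea);print(cv2.minEnclosingCircle(c))
p=ray("top",cv2.convexHull(c)[:,0],100)[:,:2];print(cv2.minEnclosingCircle(p.astype(np.float32)), p.min(0),p.max(0))
print(ray("top",[[325,176]],126), d[150,340], d[176,325])
cv2.imwrite("pics/crop0.png",cv2.resize(im[126:226,270:380],None,fx=6,fy=6,interpolation=cv2.INTER_CUBIC))
E
```

```text
(np.int32(95), array([656.08474329,  22.09371159]), np.float64(-167.19649702408591), np.float64(-34.852251299760326), np.float64(26.69005941058702), np.float64(15.818561264715875))
(np.int32(112), array([598.21845583, -84.45613764]), np.float64(50.25330208261509), np.float64(-34.386938416782954), np.float64(29.520834561473166), np.float64(16.577669472704933))
(np.int32(92), array([550.61718295,  85.10776148]), np.float64(49.02590356668259), np.float64(-29.600253083405367), np.float64(38.27119824792945), np.float64(14.071978492152782))
(np.int32(94), array([491.16317131, -21.45262531]), np.float64(-166.64800096748294), np.float64(-28.5365616182913), np.float64(32.812987360074786), np.float64(14.792420141558665))
((325.0362854003906, 176.56593322753906), 44.98667526245117)
((577.08203125, -0.09591086208820343), 130.75442504882812) [ 446.70843249 -130.6656625 ] [705.20718122 126.68158722]
[[572.46345682  -1.14140849 126.        ]] 1313.7661 1278.5012
```

View pics/crop0.png

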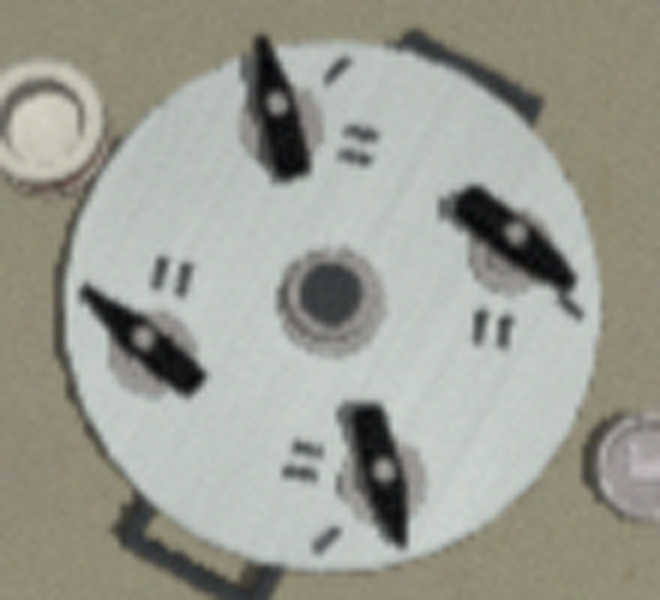

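The crop shows the wing axes (grey dots) at crop (277,103), (516,233), (383,470) and (143,341). The top and bottom wings point outward, so they are loose and their single lines are at (338,70) and (325,540). The left and right wings are at the snug mark.

Run:
```python
from h import *
px=(np.array([[277,103],[516,233],[383,470],[143,341]])+.5)/6-.5+[270,126]
P=ray("top",px,148)[:,:2];C=P.mean(0);print(C)
noses={'T':12.8,'R':-129.7,'B':193.35,'L':49}
for n,p in zip("TRBL",P):
    r=p-C;a=np.degrees(np.arctan2(r[1],r[0]));print(n,p.round(1),np.hypot(*r).round(1),a.round(1),'val',(np.radians((a-noses[n]+180)%360-180)).round(2))
s=arm.read_state();q=s['ee_rot'];print(2*np.degrees(np.arctan2(q[1],q[0])))
```

```text
[ 5.76507553e+02 -2.23067657e-01]
T [663.9  23.1] 90.5 14.9 val 0.04
R [599.8 -87.3] 90.1 -75.0 val 0.95
B [490.1 -23.4] 89.5 -165.0 val 0.03
L [552.2  86.7] 90.3 105.6 val 0.99
-26.871687283491884
```

```bash
cat >> h.py <<'E'
from scipy.spatial.transform import Rotation as Ro
AX=dict(T=(663.4,23.1),R=(599.8,-87.1),B=(489.6,-23.5),L=(553.2,86.7))
def go(k,z,yaw):
    s=arm.read_state();M=Ro.from_quat(s['ee_rot']).as_matrix()
    y0=np.degrees(np.arctan2(M[1,0],M[0,0]));d=np.r_[AX[k],z]-s['position']
    print('t',s['clock'],'pos',s['position'].round(1),'yaw',y0.round(1),'tilt',M[:2,2].round(4),'w',round(s['gripper_width'],1),'j',s['joints'].round(2),'F',s['contact_force'].round(1),'Tq',s['wrist_torque'].round(2))
    print(k,'shift cm',(M.T@d/10).round(2),'turn',np.radians(-(yaw-y0)).round(3))
E
true
```

send_rows:
  steps:
    - [[3.6,1.9,0,0,1],[3.6,1.9,0,0,1],[3.6,1.9,0,0,1],[3.6,1.9,0,0,1],[3.6,1.9,0,0,1],[3.6,1.9,0,0,1],[3.6,1.9,0,0,1],[3.6,1.9,0,0,1],[3.6,1.9,0,0,1],[3.6,1.9,0,0,1]]

```text
clock: 0.93
position: [518.7, 220.8, 225.1]
ee_rot: [0.974, -0.225, -0.002, 0.005]
contact_force: [0.7, 0.7, -1.1]
gripper_width: 85.6
```

```bash
python3 -c "
from h import *
go('T',230,13)"
```

```text
t 0.9333 pos [518.7 220.8 225.1] yaw -26.0 tilt [-0.0068 -0.0077] w 85.6 j [ 0.69  0.29 -0.15  0.   -1.14  0.43] F [ 0.7  0.7 -1.1] Tq [ 0.05 -0.09  0.01]
T shift cm [21.68 11.42 -0.44] turn -0.681
```

send_rows:
  steps:
    - [[3.6,1.9,-0.07,0,1],[3.6,1.9,-0.07,0,1],[3.6,1.9,-0.07,0,1],[3.6,1.9,-0.07,0,1],[3.6,1.9,-0.07,0,1],[3.3,1.7,0,0,1],[0,0,0,-0.12,1],[0,0,0,-0.12,1],[0,0,0,-0.12,1],[0,0,0,-0.12,1]]

```text
clock: 1.77
position: [664.8, 8.5, 220.9]
ee_rot: [1.0, 0.016, -0.01, 0.005]
contact_force: [0.4, 0.0, 0.7]
gripper_width: 85.3
```

send_rows:
  steps:
    - [[0,0,0,-0.12,1],[0,0,0,-0.08,1],[0,0,0,0,1]]

```text
clock: 2.02
position: [664.0, 7.5, 218.0]
ee_rot: [0.993, 0.121, -0.013, 0.004]
contact_force: [0.0, 0.7, -0.8]
gripper_width: 85.5
```

```bash
python3 -c "
from h import *
go('T',160,13)
im,d=optics.get_image('top');cv2.imwrite('pics/t1.png',cv2.resize(im[106:226,250:400],None,fx=5,fy=5))
im,d=optics.get_image('scene');cv2.imwrite('pics/s1.png',cv2.resize(im[90:250,220:420],None,fx=4,fy=3.7))"
```

```text
t 2.0167 pos [664.    7.5 218. ] yaw 13.9 tilt [-0.0241 -0.0109] w 85.5 j [ 0.26  0.47  0.11  0.   -1.24  1.56] F [ 0.   0.7 -0.8] Tq [ 0.06 -0.05  0.01]
T shift cm [ 0.47 -1.56  5.79] turn 0.016
```

send_rows:
  steps:
    - [[0.25,-0.8,1.5,0.0,1],[0.22,-0.76,1.5,0.0,1],[0,0,1.3,0,1],[0,0,0,0,1]]

```text
clock: 2.45
position: [664.3, 24.1, 174.5]
ee_rot: [0.993, 0.115, -0.011, 0.004]
contact_force: [-0.5, -0.1, 0.2]
gripper_width: 85.7
```

```bash
python3 -c "
from h import *
go('T',117,13)
im,d=optics.get_image('top');im=cv2.resize(im[106:226,250:400],None,fx=4,fy=4)
im2,d=optics.get_image('scene');im2=cv2.resize(im2[110:230,240:390],None,fx=4,fy=4)
cv2.imwrite('pics/s2.png',im2);cv2.imwrite('pics/t2.png',im)"
```

```text
t 2.45 pos [664.3  24.1 174.5] yaw 13.2 tilt [-0.0212 -0.0103] w 85.7 j [ 0.28  0.5   0.05  0.   -1.14  1.52] F [-0.5 -0.1  0.2] Tq [-0.    0.05  0.03]
T shift cm [0.02 0.04 5.76] turn 0.004
```

View pics/s2.png

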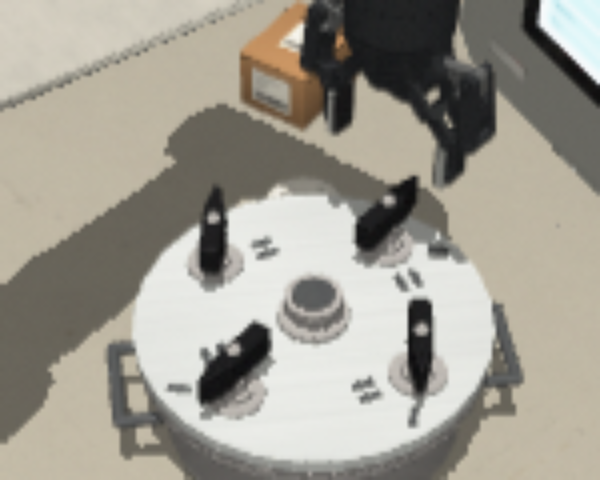

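The fingers, at (338,115) and (450,165), straddle the far wing (T) with the jaws across its faces. I'll descend and close.

send_rows:
  steps:
    - [[0,0.02,1.8,0,1],[0,0,1.8,0,1],[0,0,1.8,0,1],[0,0,0.3,0,0],[0,0,0,0,0],[0,0,0,0,0],[0,0,0,0,0],[0,0,0,0,0],[0,0,0,0,0],[0,0,0,0,0]]

```text
clock: 3.38
position: [672.2, 25.2, 132.0]
ee_rot: [0.994, 0.114, 0.002, 0.003]
contact_force: [2.6, -5.7, -6.7]
gripper_width: 14.1
```

```bash
python3 -c "
from h import *
go('T',117,-45)"
```

```text
t 3.3833 pos [672.2  25.2 132. ] yaw 13.1 tilt [ 0.0051 -0.0051] w 14.1 j [ 0.28  0.54 -0.    0.01 -1.03  1.51] F [ 2.6 -5.7 -6.7] Tq [-1.72 -0.85 -0.04]
T shift cm [-0.91 -0.01  1.5 ] turn 1.013
```

```bash
python3 -c "
from h import *
im2,d=optics.get_image('scene');im2=cv2.resize(im2[110:230,240:390],None,fx=5,fy=5,interpolation=cv2.INTER_CUBIC)
cv2.imwrite('pics/s3.png',im2)"
```

```text
(no output)
```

View pics/s3.png

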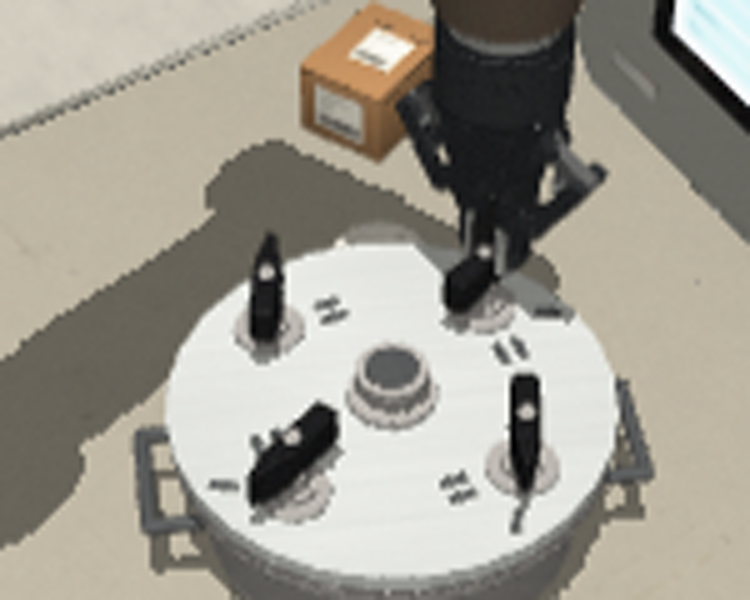

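The grip sits on the tapered nose and too high. I'll reopen, recentre and go lower.

send_rows:
  steps:
    - [[0,0,0,0,1],[0,0,0,0,1],[0,0,0,0,1],[0,0,0,0,1],[0,0,0,0,1],[0,0,0,0,1],[0,0,0,0,1]]

```text
clock: 4.02
position: [673.8, 24.6, 135.1]
ee_rot: [0.993, 0.114, 0.005, 0.003]
contact_force: [0.1, -0.2, -0.2]
gripper_width: 85.5
```

```bash
python3 -c "
from h import *
go('T',117,13)"
```

```text
t 4.0167 pos [673.8  24.6 135.1] yaw 13.1 tilt [ 0.0099 -0.0056] w 85.5 j [ 0.28  0.54  0.    0.01 -1.03  1.51] F [ 0.1 -0.2 -0.2] Tq [0.   0.04 0.04]
T shift cm [-1.06 -0.1   1.8 ] turn 0.002
```

send_rows:
  steps:
    - [[-0.5,-0.05,0.7,0,1],[-0.5,-0.05,0.7,0,1],[-0.1,0,0.5,0,1],[0,0,0,0,1]]

```text
clock: 4.35
position: [661.5, 22.8, 114.2]
ee_rot: [0.993, 0.114, 0.005, 0.003]
contact_force: [-0.9, 0.1, 0.1]
gripper_width: 85.0
```

```bash
python3 -c "
from h import *
go('T',115,13)"
```

```text
t 4.35 pos [661.5  22.8 114.2] yaw 13.1 tilt [ 0.0097 -0.0053] w 85.0 j [ 0.28  0.54 -0.06  0.01 -0.97  1.51] F [-0.9  0.1  0.1] Tq [ 0.    0.06 -0.01]
T shift cm [ 0.19  0.01 -0.08] turn 0.001
```

send_rows:
  steps:
    - [[0.1,0,0,0,0],[0,0,0,0,0],[0,0,0,0,0],[0,0,0,0,0],[0,0,0,0,0]]

```text
clock: 4.77
position: [662.4, 22.9, 113.3]
ee_rot: [0.993, 0.114, 0.004, 0.003]
contact_force: [0.1, 0.7, -0.7]
gripper_width: 25.4
```

```bash
python3 -c "
from h import *
go('T',115,-45)"
```

```text
t 4.7667 pos [662.4  22.9 113.3] yaw 13.1 tilt [ 0.0085 -0.006 ] w 25.4 j [ 0.28  0.54 -0.05  0.01 -0.97  1.51] F [ 0.1  0.7 -0.7] Tq [ 0.02  0.02 -0.05]
T shift cm [ 0.1   0.   -0.17] turn 1.014
```

send_rows:
  steps:
    - [[0,0,-0.05,0,0],[0,0,0,0,0],[0,0,0,0.1,0],[0,0,0,0.1,0],[0,0,0,0.1,0],[0,0,0,0.1,0],[0,0,0,0.1,0]]

```text
clock: 5.35
position: [662.5, 23.4, 113.8]
ee_rot: [0.989, -0.145, 0.005, 0.002]
contact_force: [0.4, 0.4, -1.6]
gripper_width: 15.5
```

```bash
python3 -c "
from h import *
go('T',115,-45)"
```

```text
t 5.35 pos [662.5  23.4 113.8] yaw -16.7 tilt [ 0.0085 -0.0049] w 15.5 j [ 0.28  0.54 -0.05  0.01 -0.97  0.99] F [ 0.4  0.4 -1.6] Tq [0.04 0.12 0.15]
T shift cm [ 0.1  -0.   -0.12] turn 0.494
```

send_rows:
  steps:
    - [[0,0,0,0.1,0],[0,0,0,0.1,0],[0,0,0,0.1,0],[0,0,0,0.1,0],[0,0,0,0.07,0],[0,0,0,0,0]]

```text
clock: 5.85
position: [662.7, 23.8, 113.8]
ee_rot: [0.924, -0.382, 0.005, 0.001]
contact_force: [0.4, 0.1, -0.2]
gripper_width: 15.0
```

send_rows:
  steps:
    - [[0,0,0,0,1],[0,0,0,0,1],[0,0,0,0,1],[0,0,0,0,1],[0,0,0,0,1],[0,0,-2,0,1],[0,0,-2,0,1],[0,0,-2,0,1],[0,0,0,0,1]]

```text
clock: 6.6
position: [661.7, 23.9, 175.0]
ee_rot: [0.926, -0.379, 0.004, 0.002]
contact_force: [-0.3, 0.4, 0.2]
gripper_width: 85.0
```

```bash
python3 -c "
from h import *
go('B',170,15)"
```

```text
t 6.6 pos [661.7  23.9 175. ] yaw -44.5 tilt [ 0.0053 -0.0069] w 85.0 j [ 0.28  0.48  0.02  0.01 -1.1   0.51] F [-0.3  0.4  0.2] Tq [ 0.02 -0.04  0.02]
B shift cm [-8.96 15.44  0.45] turn -1.038
```

send_rows:
  steps:
    - [[-1.8,3.1,0,0,1],[-1.8,3.1,0,0,1],[-1.8,3.1,0,0,1],[-1.8,3.1,0,0,1],[-1.6,2.8,0,0,1],[0,0,0,0,1],[0,0,0,-0.12,1],[0,0,0,-0.12,1],[0,0,0,-0.12,1],[0,0,0,-0.12,1]]

```text
clock: 7.43
position: [483.5, -25.2, 170.9]
ee_rot: [0.99, -0.138, 0.004, 0.002]
contact_force: [-0.5, -0.1, 0.9]
gripper_width: 85.2
```

send_rows:
  steps:
    - [[0,0,0,-0.12,1],[0,0,0,-0.12,1],[0,0,0,-0.12,1],[0,0,0,-0.12,1],[0,0,0,-0.05,1],[0,0,0,0,1]]

```text
clock: 7.93
position: [485.3, -24.7, 170.7]
ee_rot: [0.99, 0.14, 0.004, 0.003]
contact_force: [-0.8, 0.2, 0.3]
gripper_width: 85.2
```

```bash
python3 -c "
from h import *
go('B',160,13.5)
im,d=optics.get_image('top');print([ (o[0],o[1].round(),o[2].round(1)) for o in wings(im)])"
```

```text
t 7.9333 pos [485.3 -24.7 170.7] yaw 16.1 tilt [ 0.0095 -0.0042] w 85.2 j [ 0.29  0.2  -0.42  0.01 -0.94  1.56] F [-0.8  0.2  0.3] Tq [-0.01  0.02  0.02]
B shift cm [ 0.43 -0.    1.07] turn 0.045
[(np.int32(116), array([659.,  24.]), np.float64(134.7)), (np.int32(114), array([598., -84.]), np.float64(50.2)), (np.int32(46), array([562.,  97.]), np.float64(56.4)), (np.int32(32), array([510., -92.]), np.float64(112.0))]
```

send_rows:
  steps:
    - [[0.4,0,1.4,0.04,1],[0,0,1.4,0,1],[0,0,1.4,0,1],[0,0,1.0,0,1],[0,0,0,0,1],[0,0,0,0,1]]

```text
clock: 8.48
position: [492.3, -23.2, 117.8]
ee_rot: [0.993, 0.114, 0.007, 0.002]
contact_force: [0.7, -0.0, 0.1]
gripper_width: 85.7
```

```bash
python3 -c "
from h import *
go('B',115,13.5)"
```

```text
t 8.4833 pos [492.3 -23.2 117.8] yaw 13.1 tilt [ 0.0143 -0.0033] w 85.7 j [ 0.29  0.28 -0.48  0.01 -0.8   1.5 ] F [ 0.7 -0.   0.1] Tq [-0.03  0.1   0.04]
B shift cm [-0.27 -0.04  0.28] turn -0.007
```

send_rows:
  steps:
    - [[-0.25,-0.04,0.25,0,1],[0,0,0,0,0],[0,0,0,0,0],[0,0,0,0,0],[0,0,0,0,0],[0,0,0,0,0],[0,0,0,0,0],[0,0,0,0,0]]

```text
clock: 9.15
position: [491.5, -23.0, 118.3]
ee_rot: [0.994, 0.113, 0.01, 0.002]
contact_force: [0.6, -0.8, -3.2]
gripper_width: 15.1
```

```bash
python3 -c "
from h import *
go('B',115,-45)"
```

```text
t 9.15 pos [491.5 -23.  118.3] yaw 13.0 tilt [ 0.0204 -0.002 ] w 15.1 j [ 0.29  0.27 -0.49  0.01 -0.79  1.5 ] F [ 0.6 -0.8 -3.2] Tq [-0.02 -0.19  0.01]
B shift cm [-0.2   0.    0.32] turn 1.013
```

Gripped well. Turning to snug.

send_rows:
  steps:
    - [[0,0,0,0.1,0],[0,0,0,0.1,0],[0,0,0,0.1,0],[0,0,0,0.1,0],[0,0,0,0.1,0],[0,0,0,0.1,0],[0,0,0,0.1,0],[0,0,0,0.1,0],[0,0,0,0.1,0],[0,0,0,0.07,0]]

```text
clock: 9.98
position: [490.9, -24.7, 118.3]
ee_rot: [0.925, -0.381, 0.009, 0.001]
contact_force: [1.4, 0.5, -0.6]
gripper_width: 15.4
```

```bash
python3 -c "
from h import *
go('B',115,-45)"
```

```text
t 9.9833 pos [490.9 -24.7 118.3] yaw -44.8 tilt [ 0.0163 -0.008 ] w 15.4 j [ 0.29  0.27 -0.49  0.02 -0.8   0.49] F [ 1.4  0.5 -0.6] Tq [-0.16  0.2   0.17]
B shift cm [-0.19  0.01  0.32] turn 0.004
```

send_rows:
  steps:
    - [[0,0,0,0,1],[0,0,0,0,1],[0,0,0,0,1],[0,0,0,0,1],[0,0,0,0,1],[0,0,-2,0,1],[0,0,-2,0,1],[0,0,-1.6,0,1],[0,0,0,0,1]]

```text
clock: 10.73
position: [489.2, -24.6, 175.1]
ee_rot: [0.926, -0.378, 0.007, 0.002]
contact_force: [1.3, 1.4, 0.1]
gripper_width: 85.3
```

```bash
python3 -c "
from h import *
go('L',170,48)"
```

```text
t 10.7333 pos [489.2 -24.6 175.1] yaw -44.5 tilt [ 0.0124 -0.0089] w 85.3 j [ 0.29  0.2  -0.41  0.01 -0.95  0.5 ] F [1.3 1.4 0.1] Tq [ 0.04 -0.02  0.04]
L shift cm [ -3.23 -12.43   0.49] turn -1.614
```

send_rows:
  steps:
    - [[-0.8,-3.1,0,0,1],[-0.8,-3.1,0,0,1],[-0.8,-3.1,0,0,1],[-0.8,-2.8,0,0,1],[0,0,0,-0.12,1],[0,0,0,-0.12,1],[0,0,0,-0.12,1],[0,0,0,-0.12,1],[0,0,0,-0.12,1],[0,0,0,-0.12,1]]

```text
clock: 11.57
position: [551.6, 89.7, 168.5]
ee_rot: [1.0, -0.016, 0.004, 0.004]
contact_force: [0.2, -0.5, -0.3]
gripper_width: 85.5
```

send_rows:
  steps:
    - [[0,0,0,-0.12,1],[0,0,0,-0.12,1],[0,0,0,-0.12,1],[0,0,0,-0.12,1],[0,0,0,-0.12,1],[0,0,0,-0.12,1],[0,0,0,-0.11,1],[0,0,0,0,1]]

```text
clock: 12.23
position: [548.3, 88.9, 160.5]
ee_rot: [0.914, 0.406, -0.003, 0.004]
contact_force: [-0.1, -0.1, -0.3]
gripper_width: 85.4
```

```bash
python3 -c "
from h import *
go('L',115,48)
im,d=optics.get_image('top');print([ (o[0],o[1].round(),o[2].round(1)) for o in wings(im)])
im,d=optics.get_image('top');im=cv2.resize(im[116:236,250:400],None,fx=5,fy=5,interpolation=cv2.INTER_CUBIC);cv2.imwrite('pics/t4.png',im)"
```

```text
t 12.2333 pos [548.3  88.9 160.5] yaw 47.9 tilt [-0.0028 -0.0105] w 85.4 j [ 0.46  0.33 -0.27  0.01 -0.98  1.95] F [-0.1 -0.1 -0.3] Tq [-0.03 -0.02 -0.02]
L shift cm [0.21 0.49 4.55] turn -0.001
[(np.int32(116), array([659.,  24.]), np.float64(134.5)), (np.int32(113), array([598., -85.]), np.float64(50.0)), (np.int32(278), array([566.,  76.]), np.float64(146.7)), (np.int32(100), array([490., -24.]), np.float64(134.8))]
```

View pics/t4.png

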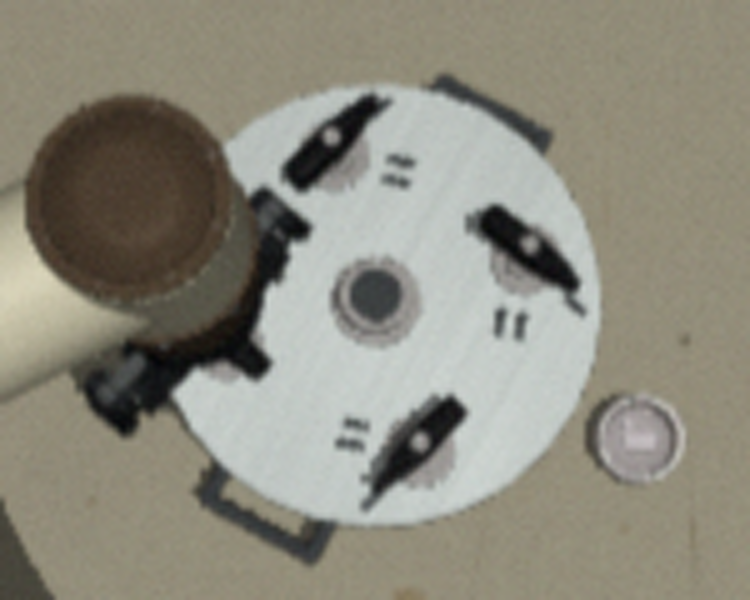

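The far and near wings, at (335,140) and (420,440), now point to their single lines, both about 135°. All four knobs are snug, so I'll start the second pass with the left knob.

send_rows:
  steps:
    - [[0.1,0.25,1.2,0,1],[0.1,0.24,1.2,0,1],[0,0,1.2,0,1],[0,0,0.6,0,1],[0,0,0,0,1],[0,0,0,0,1]]

```text
clock: 12.83
position: [553.9, 86.7, 116.8]
ee_rot: [0.917, 0.398, -0.003, 0.004]
contact_force: [0.4, -1.0, 0.2]
gripper_width: 85.5
```

```bash
python3 -c "
from h import *
go('L',115,48)"
```

```text
t 12.8333 pos [553.9  86.7 116.8] yaw 46.9 tilt [-0.0015 -0.0101] w 85.5 j [ 0.45  0.39 -0.31  0.01 -0.88  1.93] F [ 0.4 -1.   0.2] Tq [ 0.02  0.   -0.02]
L shift cm [-0.04 -0.05  0.18] turn -0.019
```

send_rows:
  steps:
    - [[0,0,0.1,0,0],[0,0,0,0,0],[0,0,0,0,0],[0,0,0,0,0],[0,0,0,0,0],[0,0,0,0,0],[0,0,0,0,0]]

```text
clock: 13.42
position: [554.5, 88.1, 118.5]
ee_rot: [0.918, 0.397, -0.0, 0.004]
contact_force: [2.7, -2.9, -4.8]
gripper_width: 14.4
```

send_rows:
  steps:
    - [[0,0,0,0.1,0],[0,0,0,0.1,0],[0,0,0,0.1,0],[0,0,0,0.1,0],[0,0,0,0.1,0],[0,0,0,0.1,0],[0,0,0,0.1,0],[0,0,0,0.1,0],[0,0,0,0.1,0],[0,0,0,0.1,0]]

```text
clock: 14.25
position: [555.1, 86.3, 118.5]
ee_rot: [0.994, -0.113, 0.002, 0.005]
contact_force: [0.4, -0.0, -0.1]
gripper_width: 15.2
```

```bash
python3 -c "
from h import *
go('L',115,-14)"
```

```text
t 14.25 pos [555.1  86.3 118.5] yaw -12.9 tilt [ 0.0022 -0.0099] w 15.2 j [ 0.45  0.39 -0.31  0.01 -0.88  0.89] F [ 0.4 -0.  -0.1] Tq [0.2  0.15 0.1 ]
L shift cm [-0.19 -0.    0.35] turn 0.018
```

send_rows:
  steps:
    - [[0,0,0,0,0],[0,0,0,0,1],[0,0,0,0,1],[0,0,0,0,1],[0,0,0,0,1],[0,0,0,0,1],[0,0,-2,0,1],[0,0,-2,0,1],[0,0,-1.6,0,1],[0,0,0,0,1]]

```text
clock: 15.08
position: [554.5, 86.3, 175.6]
ee_rot: [0.994, -0.109, 0.0, 0.006]
contact_force: [0.8, -0.1, 0.8]
gripper_width: 85.1
```

```bash
python3 -c "
from h import *
go('R',172,50)"
```

```text
t 15.0833 pos [554.5  86.3 175.6] yaw -12.5 tilt [-0.0004 -0.012 ] w 85.1 j [ 0.45  0.32 -0.24  0.01 -1.02  0.9 ] F [ 0.8 -0.1  0.8] Tq [ 0.01 -0.1  -0.01]
R shift cm [ 8.17 15.95  0.57] turn -1.09
```

send_rows:
  steps:
    - [[1.6,3.2,0,0,1],[1.6,3.2,0,0,1],[1.6,3.2,0,0,1],[1.6,3.2,0,0,1],[1.6,2.9,0,0,1],[0,0,0,0,1],[0,0,0,-0.12,1],[0,0,0,-0.12,1],[0,0,0,-0.12,1],[0,0,0,-0.12,1]]

```text
clock: 15.92
position: [599.9, -91.0, 172.0]
ee_rot: [0.99, 0.143, -0.002, 0.005]
contact_force: [-0.2, -0.3, 0.0]
gripper_width: 85.3
```

send_rows:
  steps:
    - [[0,0,0,-0.12,1],[0,0,0,-0.12,1],[0,0,0,-0.12,1],[0,0,0,-0.12,1],[0,0,0,-0.08,1],[0,0,0,0,1]]

```text
clock: 16.42
position: [597.3, -90.1, 166.4]
ee_rot: [0.906, 0.424, -0.007, 0.002]
contact_force: [-0.5, -0.8, -0.2]
gripper_width: 85.0
```

```bash
python3 -c "
from h import *
go('R',115,50)
im,d=optics.get_image('top');print([ (o[0],o[1].round(),o[2].round(1)) for o in wings(im)])"
```

```text
t 16.4167 pos [597.3 -90.1 166.4] yaw 50.2 tilt [-0.0109 -0.0089] w 85.0 j [ 0.12  0.41 -0.13  0.01 -1.04  2.32] F [-0.5 -0.8 -0.2] Tq [ 0.08 -0.01  0.02]
R shift cm [0.46 0.01 5.13] turn 0.003
[(np.int32(29), array([619.,  29.]), np.float64(-164.2)), (np.int32(382), array([593., -78.]), np.float64(126.8)), (np.int32(99), array([490., -24.]), np.float64(134.9))]
```

send_rows:
  steps:
    - [[0.2,0,1.3,0,1],[0.2,0,1.3,0,1],[0,0,1.3,0,1],[0,0,0.9,0,1],[0,0,0,0,1],[0,0,0,0,1]]

```text
clock: 16.97
position: [599.3, -86.8, 115.5]
ee_rot: [0.908, 0.418, -0.007, 0.002]
contact_force: [1.2, -1.3, -0.2]
gripper_width: 85.9
```

```bash
python3 -c "
from h import *
go('R',115,50)"
```

```text
t 16.9667 pos [599.3 -86.8 115.5] yaw 49.4 tilt [-0.0109 -0.0089] w 85.9 j [ 0.13  0.46 -0.19  0.01 -0.93  2.3 ] F [ 1.2 -1.3 -0.2] Tq [ 0.01 -0.04 -0.  ]
R shift cm [0.01 0.06 0.05] turn -0.01
```

send_rows:
  steps:
    - [[0,0,0,0,0],[0,0,0,0,0],[0,0,0,0,0],[0,0,0,0,0],[0,0,0,0,0],[0,0,0,0,0],[0,0,0,0,0]]

```text
clock: 17.55
position: [600.4, -86.4, 118.5]
ee_rot: [0.909, 0.417, -0.005, 0.002]
contact_force: [2.3, -1.7, -4.4]
gripper_width: 15.1
```

send_rows:
  steps:
    - [[0,0,0,0.105,0],[0,0,0,0.105,0],[0,0,0,0.105,0],[0,0,0,0.105,0],[0,0,0,0.105,0],[0,0,0,0.105,0],[0,0,0,0.105,0],[0,0,0,0.105,0],[0,0,0,0.105,0],[0,0,0,0.1,0]]

```text
clock: 18.38
position: [600.7, -87.3, 118.5]
ee_rot: [0.993, -0.115, -0.002, 0.005]
contact_force: [0.3, -1.2, -1.2]
gripper_width: 15.2
```

```bash
python3 -c "
from h import *
go('R',115,-14)"
```

```text
t 18.3833 pos [600.7 -87.3 118.5] yaw -13.2 tilt [-0.0059 -0.0091] w 15.2 j [ 0.13  0.46 -0.19  0.01 -0.93  1.21] F [ 0.3 -1.2 -1.2] Tq [0.35 0.09 0.06]
R shift cm [-0.09 -0.    0.35] turn 0.014
```

Both sides now read about 2.06 rad from the tool yaw. I'll release and go to T, which is at −45°.

send_rows:
  steps:
    - [[0,0,0,0,0],[0,0,0,0,1],[0,0,0,0,1],[0,0,0,0,1],[0,0,0,0,1],[0,0,0,0,1],[0,0,-2,0,1],[0,0,-2,0,1],[0,0,-1.6,0,1],[0,0,0,0,1]]

```text
clock: 19.22
position: [600.7, -87.2, 175.4]
ee_rot: [0.994, -0.111, -0.004, 0.006]
contact_force: [0.9, -0.1, 0.3]
gripper_width: 85.1
```

```bash
python3 -c "
from h import *
go('B',172,-45)
im,d=optics.get_image('top');print([ (o[0],o[1].round(),o[2].round(1)) for o in wings(im)])"
```

```text
t 19.2167 pos [600.7 -87.2 175.4] yaw -12.7 tilt [-0.0087 -0.0104] w 85.1 j [ 0.13  0.4  -0.12  0.01 -1.06  1.22] F [ 0.9 -0.1  0.3] Tq [ 0.01 -0.13  0.01]
B shift cm [-12.24  -3.78   0.37] turn 0.563
[(np.int32(27), array([624.,  35.]), np.float64(-171.4)), (np.int32(285), array([610., -79.]), np.float64(66.9)), (np.int32(98), array([490., -23.]), np.float64(135.1))]
```

send_rows:
  steps:
    - [[-3.1,-0.95,0,0,1],[-3.1,-0.95,0,0,1],[-3.1,-0.95,0,0,1],[-2.8,-0.9,0,0,1],[0,0,0,0.11,1],[0,0,0,0.11,1],[0,0,0,0.11,1],[0,0,0,0.11,1],[0,0,0,0.1,1],[0,0,0,0,1]]

```text
clock: 20.1
position: [477.5, -22.3, 163.0]
ee_rot: [0.923, -0.384, -0.011, 0.01]
contact_force: [-0.6, -0.6, 0.3]
gripper_width: 85.4
```

```bash
python3 -c "
from h import *
go('B',115,-45)
im,d=optics.get_image('scene');im=cv2.resize(im[110:230,240:390],None,fx=4,fy=4,interpolation=cv2.INTER_CUBIC);cv2.imwrite('pics/s5.png',im)
im,d=optics.get_image('top');print([ (o[0],o[1].round(),o[2].round(1)) for o in wings(im)])"
```

```text
t 20.1 pos [477.5 -22.3 163. ] yaw -45.1 tilt [-0.0283 -0.0106] w 85.4 j [ 0.3   0.22 -0.42  0.   -0.96  0.49] F [-0.6 -0.6  0.3] Tq [ 0.08 -0.09  0.  ]
B shift cm [ 1.   -0.9   4.77] turn -0.002
[(np.int32(116), array([659.,  24.]), np.float64(134.3)), (np.int32(97), array([599., -86.]), np.float64(166.2)), (np.int32(48), array([569.,  83.]), np.float64(158.0)), (np.int32(93), array([464., -36.]), np.float64(95.2))]
```

View pics/s5.png

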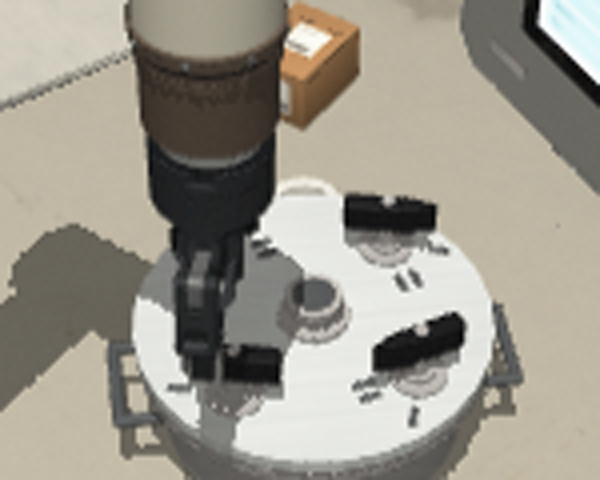

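The right wing is at 166°, which is its stop. The far wing is still snug, and the left one is hidden by the arm but its tool reading was the same as the right's. I'll go on to B.

send_rows:
  steps:
    - [[0.5,-0.45,0,0,1],[0.5,-0.45,0.6,0,1],[0,0,1.2,0,1],[0,0,1.2,0,1],[0,0,0.9,0,1],[0,0,0,0,1],[0,0,0,0,1]]

```text
clock: 20.78
position: [493.9, -23.8, 119.6]
ee_rot: [0.926, -0.378, -0.011, 0.01]
contact_force: [-0.1, 0.5, 1.0]
gripper_width: 85.5
```

```bash
python3 -c "
from h import *
go('B',115,-45)
im,d=optics.get_image('top');print([ (o[0],o[1].round(),o[2].round(1)) for o in wings(im)])"
```

```text
t 20.7833 pos [493.9 -23.8 119.6] yaw -44.4 tilt [-0.0279 -0.0109] w 85.5 j [ 0.28  0.3  -0.44  0.   -0.86  0.51] F [-0.1  0.5  1. ] Tq [ 0.01 -0.05 -0.05]
B shift cm [-0.32  0.27  0.48] turn 0.011
[(np.int32(115), array([659.,  24.]), np.float64(134.5)), (np.int32(96), array([599., -86.]), np.float64(166.2)), (np.int32(147), array([475., -36.]), np.float64(89.4))]
```

send_rows:
  steps:
    - [[-0.28,0.24,0.4,0,1],[0,0,0,0,0],[0,0,0,0,0],[0,0,0,0,0],[0,0,0,0,0],[0,0,0,0,0],[0,0,0,0,0],[0,0,0,0,0]]

```text
clock: 21.5
position: [489.9, -24.2, 117.8]
ee_rot: [0.926, -0.377, -0.01, 0.01]
contact_force: [1.2, 0.5, -3.9]
gripper_width: 15.1
```

send_rows:
  steps:
    - [[0,0,0,0.1,0],[0,0,0,0.1,0],[0,0,0,0.1,0],[0,0,0,0.1,0],[0,0,0,0.1,0],[0,0,0,0.1,0],[0,0,0,0.1,0],[0,0,0,0.1,0],[0,0,0,0.1,0],[0,0,0,0.09,0]]

```text
clock: 22.33
position: [489.1, -24.4, 117.8]
ee_rot: [-0.617, 0.787, 0.004, -0.009]
contact_force: [-2.1, -0.6, -0.6]
gripper_width: 15.2
```

```bash
python3 -c "
from h import *
go('B',115,-104)"
```

```text
t 22.3333 pos [489.1 -24.4 117.8] yaw -103.8 tilt [-0.02   -0.0049] w 15.2 j [ 0.28  0.29 -0.46 -0.   -0.84 -0.52] F [-2.1 -0.6 -0.6] Tq [ 0.19 -0.15  0.13]
B shift cm [-0.1  -0.04  0.28] turn 0.003
```

send_rows:
  steps:
    - [[0,0,0,0,0],[0,0,0,0,1],[0,0,0,0,1],[0,0,0,0,1],[0,0,0,0,1],[0,0,0,0,1],[0,0,-2,0,1],[0,0,-2,0,1],[0,0,-2,0,1],[0,0,0,0,1]]

```text
clock: 23.17
position: [490.1, -24.0, 179.1]
ee_rot: [-0.62, 0.784, 0.005, -0.011]
contact_force: [1.0, -0.3, 0.6]
gripper_width: 85.5
```

```bash
python3 -c "
from h import *
go('T',180,-45)"
```

```text
t 23.1667 pos [490.1 -24.  179.1] yaw -103.3 tilt [-0.0236 -0.0065] w 85.5 j [ 0.28  0.22 -0.38 -0.   -1.   -0.52] F [ 1.  -0.3  0.6] Tq [ 0.08 -0.12 -0.01]
T shift cm [ -8.58 -15.77  -0.53] turn -1.018
```

send_rows:
  steps:
    - [[-1.7,-3.15,-0.1,0,1],[-1.7,-3.15,-0.1,0,1],[-1.7,-3.15,-0.1,0,1],[-1.7,-3.15,-0.1,0,1],[-1.6,-2.9,0,0,1],[0,0,0,0,1],[0,0,0,-0.12,1],[0,0,0,-0.12,1],[0,0,0,-0.12,1],[0,0,0,-0.12,1]]

```text
clock: 24.0
position: [662.9, 24.0, 169.9]
ee_rot: [0.795, -0.606, -0.012, 0.013]
contact_force: [-0.3, 0.3, 0.1]
gripper_width: 85.3
```

send_rows:
  steps:
    - [[0,0,0,-0.12,1],[0,0,0,-0.12,1],[0,0,0,-0.12,1],[0,0,0,-0.12,1],[0,0,0,0,1],[0,0,0,0,1]]

```text
clock: 24.5
position: [659.3, 23.8, 164.8]
ee_rot: [0.92, -0.391, -0.018, 0.012]
contact_force: [0.3, 0.3, -0.4]
gripper_width: 85.2
```

```bash
python3 -c "
from h import *
go('T',115,-45)
im,d=optics.get_image('top');print([ (o[0],o[1].round(),o[2].round(1)) for o in wings(im)])"
```

```text
t 24.5 pos [659.3  23.8 164.8] yaw -46.0 tilt [-0.0431 -0.0076] w 85.2 j [ 0.28  0.51  0.05 -0.   -1.15  0.49] F [ 0.3  0.3 -0.4] Tq [ 0.04 -0.07 -0.04]
T shift cm [ 0.46 -0.42  4.96] turn -0.018
[(np.int32(440), array([661.,  11.]), np.float64(60.2)), (np.int32(96), array([599., -86.]), np.float64(166.2)), (np.int32(108), array([550.,  86.]), np.float64(166.8)), (np.int32(94), array([489., -24.]), np.float64(75.4))]
```

L (166.8°), R (166.2°) and B (75.4°) all stand at their stops. Now T, the last one.

send_rows:
  steps:
    - [[0.25,-0.2,1.2,0,1],[0.2,-0.2,1.2,0,1],[0,0,1.2,0,1],[0,0,0.8,0,1],[0,0,0,0,1],[0,0,0,0,1]]

```text
clock: 25.05
position: [662.8, 22.7, 113.6]
ee_rot: [0.919, -0.394, -0.02, 0.013]
contact_force: [0.5, -1.0, 0.4]
gripper_width: 85.4
```

```bash
python3 -c "
from h import *
go('T',115,-45)"
```

```text
t 25.05 pos [662.8  22.7 113.6] yaw -46.5 tilt [-0.0466 -0.0079] w 85.4 j [ 0.28  0.56 -0.   -0.01 -1.05  0.49] F [ 0.5 -1.   0.4] Tq [ 0.03 -0.11 -0.03]
T shift cm [ 0.01 -0.06 -0.14] turn -0.026
```

send_rows:
  steps:
    - [[0,-0.05,-0.1,0,0],[0,0,0,0,0],[0,0,0,0,0],[0,0,0,0,0],[0,0,0,0,0],[0,0,0,0,0],[0,0,0,0,0]]

```text
clock: 25.63
position: [663.4, 22.3, 116.4]
ee_rot: [0.919, -0.394, -0.019, 0.013]
contact_force: [-0.1, -0.8, -4.1]
gripper_width: 15.3
```

send_rows:
  steps:
    - [[0,0,0,0.1,0],[0,0,0,0.1,0],[0,0,0,0.1,0],[0,0,0,0.1,0],[0,0,0,0.1,0],[0,0,0,0.1,0],[0,0,0,0.1,0],[0,0,0,0.1,0],[0,0,0,0.1,0],[0,0,0,0.06,0]]

```text
clock: 26.47
position: [662.7, 22.3, 116.3]
ee_rot: [-0.613, 0.79, 0.012, -0.015]
contact_force: [-2.9, -1.3, -0.4]
gripper_width: 15.4
```

```bash
python3 -c "
from h import *
go('T',115,-104)"
```

```text
t 26.4667 pos [662.7  22.3 116.3] yaw -104.3 tilt [-0.0377  0.0012] w 15.4 j [ 0.27  0.56 -0.   -0.01 -1.05 -0.52] F [-2.9 -1.3 -0.4] Tq [ 0.15 -0.37  0.16]
T shift cm [-0.1  -0.05  0.13] turn -0.006
```

send_rows:
  steps:
    - [[0,0,0,0,0],[0,0,0,0,1],[0,0,0,0,1],[0,0,0,0,1],[0,0,0,0,1],[0,0,0,0,1],[0,0,-2,0,1],[0,0,-3,0,1],[0,0,-3,0,1],[0,0,0,0,1]]

```text
clock: 27.3
position: [665.5, 22.4, 197.7]
ee_rot: [-0.616, 0.788, 0.013, -0.017]
contact_force: [1.1, 0.8, 1.0]
gripper_width: 85.5
```

send_rows:
  steps:
    - [[-3,0,0,0,1],[-3,0,0,0,1],[-3,0,0,0,1],[-3,0,0,0,1],[-3,0,0,0,1],[-3,0,0,0,1],[-1,0,0,0,1],[0,0,0,0,1],[0,0,0,0,1]]

```text
clock: 28.05
position: [714.9, 214.2, 200.1]
ee_rot: [-0.616, 0.788, 0.011, -0.012]
contact_force: [-0.9, 0.1, -0.8]
gripper_width: 85.4
```

```bash
python3 -c "
from h import *
go('T',115,-104)
im,d=optics.get_image('top');print([ (o[0],o[1].round(),o[2].round(1)) for o in wings(im)])
cv2.imwrite('pics/t6.png',cv2.resize(im[100:280,190:480],None,fx=2.7,fy=2.7,interpolation=cv2.INTER_CUBIC))"
```

```text
t 28.05 pos [714.9 214.2 200.1] yaw -104.0 tilt [-0.0331  0.0019] w 85.4 j [ 0.5   0.63  0.35 -0.02 -1.32 -0.74] F [-0.9  0.1 -0.8] Tq [-0.04 -0.05 -0.04]
T shift cm [19.74  0.1   8.64] turn 0.001
[(np.int32(115), array([661.,  25.]), np.float64(75.8)), (np.int32(97), array([599., -86.]), np.float64(166.2)), (np.int32(108), array([550.,  86.]), np.float64(166.8)), (np.int32(94), array([489., -23.]), np.float64(75.3))]
```

View pics/t6.png

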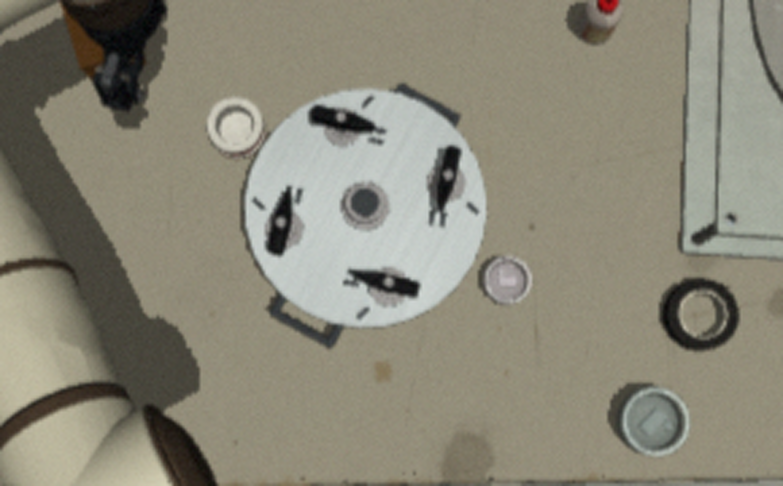

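All four noses, for example (380,130) and (437,210), are at their double lines. The cups and tape are where they were, and the gripper at (120,80) is clear of everything. Handing in.

```bash
python3 -c "
from bench import job
print(job.job_done())"
```

```text
the job is handed in; nothing more can be done
None
```

I tightened all four wing knobs to the stop at the double line and handed the job in at about 28 s of the 72 s allowed.

**Order:** I turned the two loose knobs (far, then near) to their single lines and let go of each. The second pass was left knob, then right (opposite it), then near, then far.

**Last checks:**
- **Wing angles:** the final top view gives 75.8° (far), 166.2° (right), 75.3° (near) and 166.8° (left). That is about 2.06–2.09 rad for each knob, beyond the 1.85 needed.
- **Surroundings:** the three cups and the tape looked unmoved in the final picture. The mouse was outside that crop, and the arm did not work near it.
- **Arm:** the gripper was open and clear of everything, with contact force around 1 N.

**Problems on the way:**
- **Bad first grip:** my first grip on the far knob landed too high, on the tapered nose. I reopened, recentred and gripped again before turning, and the knob had not moved.
- **Late check on left knob:** the arm hid the left knob from the top camera when I started on the near one. I went by the tool angle then, and a later picture confirmed it was tight.
- **Tool tilt:** the tool had drifted to a tilt of about 2.5° by the last knob, which did not affect the grip.

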